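# Clamp the grease jar and twist its lid loose

### The arm

A 6-joint arm with a two-finger parallel gripper is mounted at the origin on the work surface. World frame = base frame: x ahead of the robot, y to its left, z up, the work surface at z = 0. Lengths are in m, angles in degrees, forces in N, time in s.
With the tool pointing down it reaches from about 0.4 to 0.825 m from the base axis. Payload 7 kg.
Tool frame: the origin (TCP) lies on the mounting face of the last link; the fingertips stand 178 mm ahead of it and the grasp point (between the pads) lies 159 mm ahead of it; z points along the fingers, y is the direction in which the jaws open and shut (so a half turn about z gives the same grasp; the last joint's range is limited). The gripper opens to 88 mm and grips with 3 to 60 N. Pads are 19 mm wide; open, the fingers measure 130 mm over their backs; the gripper's body (78 mm by 193 mm) begins 47 mm behind the grasp point.
Start: joints at [-49.67, 20.546, 0.682, 0, -70.136, -16.507], TCP at [0.273, -0.617, 0.405] pointing down, gripper open.
Joint ranges: [-176.03, 176.03], [-82.01, 121.73], [-58.28, 71.71], [-173.87, 95.51], [-174.79, -0.11], [-173.66, 173.66]. Speed limits (degrees/s): [136.94, 136.94, 172.46, 180, 180, 180].

### API

Orientations are given as [roll, pitch, yaw] about the fixed x, y, z axes, in that order (R = Rz(yaw) Ry(pitch) Rx(roll)).
In Python, from plant import r gives the robot as it stands. The module is installed in compiled form; this text tells all that it offers.
- The arm moves only by the tool carry_out, never from a script. Its argument "plan" is a list of rows, each a list of 3 entries, a list of its own where there are three numbers: the shift along the tool's x, y, z in m, then the turn, a rotation vector about the tool's x, y, z in degrees, then the closure in counts, from 0 (fully open) to 255 (shut). In form: [[[x, y, z], [ax, ay, az], hand], ...]. A call has 1 to 12 rows; each row shifts and turns the commanded pose from where the row before left it, along the tool's axes as they then stand; what a row does not reach is not made up. A row lasts 1/12 s, in which the tool goes at most 41.7 mm and 7.16 degrees, less where a joint would pass 70% of its speed; a pose out of reach is approached as far as the arm can. A call is refused whole if a number of a shift passes 0.0417 or a number of a turn 7.16, either way. A call with a gripper value outside its range is refused whole. The fingers move at their own pace and stop on an object; "grip_force" is the grip in N (left out, the last holds). Time passes only in rows, so rows that do not move let the fingers close. It gives the time, the measured TCP pose, the force and the opening at its end, in the units of the state.
- r.get_state(): the state, without advancing time (a new reading comes with each control period).
- r.capture(name): name is "scene" or "side" or "wrist"; returns the picture (420x560x3 uint8, red, green, blue); there is no depth.
- r.get_calibration(name): a dict with "K" (3x3 intrinsics, pixels), "rvec" (rotation vector, rad) and "tvec" (3), from world to camera coordinates, as OpenCV has them. Camera axes: x right, y down, z forward; pixel columns grow to the right and rows downward; lengths in m; the calibration is good to about 2 mm. A picture is of the moment at which its call begins: read the wrist's pose just before it. get_calibration takes no time and is no camera call; for the wrist camera it gives the pose at the moment of the call.
- r.close_job(): hands the job in, once; it reports no verdict.
The state is a dict: "time_s": time; "joints": joint angles; "qd": joint speeds; "joint_torque": joint torques, N m; "tcp_pos": TCP position; "eef_rot": TCP orientation; "contact_force": force on the tool from outside, world axes, zero at the start; "moment": the same for the moment, N m; "gripper_width": finger opening in m.
Only numpy, scipy, OpenCV 4.12 (cv2) and the standard library are available. Lean on these libraries where they do the work, as an engineer would, in place of code of your own. Each camera call takes 0.05 s, during which the arm holds its last target. There are 200 camera calls.

### The job

Open the jar of hinge grease: press the clamp's red-tipped lever right down to its stop so that it stays down and the jar is braced, then twist the tight yellow lid anticlockwise (seen from above) without letting the jar turn or shift in the clamp. Stop turning once the lid's lugs let go, lift the lid a little and finish holding it level in the gripper just clear above the open jar, over its mouth, with the jar still standing clamped. Leave the other things on the walnut top where they are.

Things in the scene. Friction and masses are not known exactly. Their poses are not given: they have to be found in the camera images.
- clamp: aluminium clamp fixed to the walnut top, base plate 90 x 150 x 12 mm; place and yaw vary. Origin on the walnut top below the jar's place (within 2 mm). +y points to the fixed rubber V jaw, -y to the moving jaw and the lever; all but lever and jar is under 64 mm high. Lever up: about 4 mm of play, the jar would turn with its lid. Closing shifts the jar about 2 mm to +y and holds it with about 30 N.
- lever_pivot (a point): the hinge axis of the clamp's lever, fixed on the clamp at its (0, -72, 54) mm; the axis runs along the clamp's x
- lever_pad (a point): centre of the upper face of the red pad (40 mm across, 34 mm along, 10 mm thick) at the lever's end, 78 mm from the pivot axis; moves on an arc about lever_pivot. At joint 0 the lever points along the clamp's -y and up at 0.9 rad (pad 118 mm above the walnut top); at its stop it lies 0.05 rad below level (pad 55 mm high, 150 mm from the clamp's origin).
- lever (a joint): clamp lever angle (rad): 0 up (open), 0.95 down on its stop (closed). Pressing takes under 6 N at the pad. Let go early it springs back up; past about 0.75 it goes over centre and stays down on its stop by itself.
- jar: amber glass jar standing loose on the clamp's base plate between the jaws, 0.17 to 0.35 kg, body 50 mm in diameter and 70 mm high, then a neck 41 mm in diameter to 91 mm with three lug threads, and a sprung black gasket on top. Origin at the centre of its underside, z up; its underside is 12 mm above the walnut top. Any yaw.
- jar_side (a point): point on the side of the jar's body, 25 mm from its axis along the jar's +x, 35 mm above its underside; shows whether the jar has turned
- lid: yellow ribbed lid, 58 mm wide, 26 mm high, 40 g, origin at the centre of its lower rim (closed: 72 mm above the jar's underside, 84 mm above the walnut top). Tight, up to 0.6 N m. Starts 0.02 to 0.30 rad anticlockwise of the jar's x axis; lugs come free at 0.95 rad, where the gasket lifts it 2 mm; stop at 1.6 rad. Turning 1.15 rad frees it from any start; raised 20 mm it is clear of the neck.
- lid_mark (a point): outer end of the black mark on the lid: 29 mm from its axis along the lid's +x, at the level of the lid's top
- hinge: bystander: black iron hinge lying open flat, 74 x 78 x 10 mm, origin at the centre of its underside
- hexkeys: bystander: grey folding hex key set, 30 x 92 x 21 mm, origin at the centre of its underside
- screwbox: bystander: clear plastic box of screws, 110 x 75 x 30 mm, origin at the centre of its underside
- mallet: bystander: orange hard silicone mallet with a wooden handle, lying along its x, 240 mm long, head 85 mm wide and 44 mm high at +x; origin under the middle
- screwdriver: bystander: screwdriver lying along its x, handle to -x, origin under its middle
Things that resemble listed ones, but are neither listed nor needed, are in the scene too. Leave any pink or purple look-alike of the clamp alone.

How it is judged:
By the outcome, as a careful person would: the job done as asked, in the order asked, and still so for the second after the job is handed in, while the arm keeps its last pose, push and grip.
It also fails if it takes over 45 s, if anything falls off the work surface, if the arm or the gripper's body presses on something with over 40 N, if the wrist force passes 120 N, or if a joint passes its speed limit or range.

## Working session

There is one attempt and no reset: what is moved stays moved. The work goes in short steps, Python scripts to look and compute and a tool call to move; the robot and the scene stay as the last step left them, time stands still between calls to the robot, and variables do not carry over. Pictures are saved under pics/ and viewed, about 8 in all and at most 12, crops included, and the job is handed in when it is done.

Besides the shell and the picture viewer there is one more tool, called after "Call:" as a command line: name --argument value ..., lists and objects as JSON in quotes. carry_out: Moves the arm, as the interface text tells. Its arguments: {"type":"object","properties":{"plan":{"type":"array","items":{"type":"array"}},"grip_force":{"type":"number"}},"required":["plan"]}

```bash
mkdir -p pics; python3 - <<'E'
from plant import r
import cv2,numpy as np
for n in("scene","side","wrist"):
    im=r.capture(n);cv2.imwrite(f"pics/{n}0.png",im[:,:,::-1])
    c=r.get_calibration(n);R=cv2.Rodrigues(np.array(c["rvec"]))[0];print(n,(-R.T@np.array(c["tvec"]).ravel()).round(3),R.round(2).tolist(),np.array(c["K"]).round(1).tolist())
a=cv2.imread("pics/scene0.png");b=cv2.imread("pics/side0.png")
print({k:np.round(v,3).tolist() for k,v in r.get_state().items()})
E
```

```text
scene [ 0.875 -0.367  0.88 ] [[0.67, 0.74, 0.0], [0.62, -0.56, -0.55], [-0.41, 0.37, -0.84]] [[405.2, 0.0, 282.5], [0.0, 405.2, 204.9], [0.0, 0.0, 1.0]]
side [0.003 0.88  0.966] [[-0.88, -0.48, 0.0], [-0.31, 0.58, -0.76], [0.36, -0.67, -0.66]] [[467.4, 0.0, 281.3], [0.0, 467.4, 217.4], [0.0, 0.0, 1.0]]
wrist [ 0.195 -0.65   0.384] [[-0.4, 0.92, 0.0], [0.87, 0.38, 0.31], [0.28, 0.12, -0.95]] [[305.6, 0.0, 283.4], [0.0, 305.6, 210.8], [0.0, 0.0, 1.0]]
{'time_s': 0.15, 'joints': [-49.669, 20.583, 0.645, -0.013, -70.136, -16.507], 'qd': [0.062, -0.119, 0.154, 0.062, 0.025, 0.036], 'joint_torque': [-0.002, -58.328, 29.329, 7.001, 0.009, -0.0], 'tcp_pos': [0.273, -0.617, 0.404], 'eef_rot': [179.926, -0.009, -156.181], 'contact_force': [-0.211, 0.268, -0.268], 'moment': [-0.014, 0.019, 0.02], 'gripper_width': 0.088}
```

View pics/scene0.png

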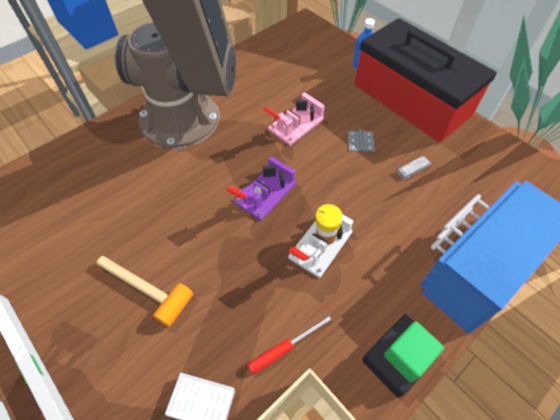

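View pics/side0.png

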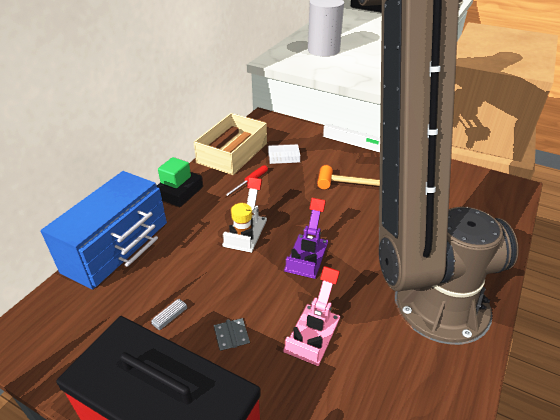

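```bash
cat > h.py <<'E'
from plant import r
import cv2,numpy as np
def cam(n,cal=None):
    c=cal or r.get_calibration(n);return np.array(c["K"]),cv2.Rodrigues(np.array(c["rvec"]))[0],np.array(c["tvec"]).ravel()
def ray(n,p,cal=None):
    K,R,t=cam(n,cal);d=R.T@np.linalg.solve(K,[p[0],p[1],1.]);return -R.T@t,d/np.linalg.norm(d)
def onz(n,p,z,cal=None):
    o,d=ray(n,p,cal);return o+d*(z-o[2])/d[2]
def tri(p,q):
    o1,d1=ray("scene",p);o2,d2=ray("side",q)
    s=np.linalg.lstsq(np.c_[d1,-d2],o2-o1,rcond=None)[0];a=o1+s[0]*d1;b=o2+s[1]*d2
    return (a+b)/2,np.linalg.norm(a-b)
def blob(im,col,near,rad=40):
    hsv=cv2.cvtColor(im,cv2.COLOR_RGB2HSV)
    m=cv2.inRange(hsv,(22,140,90),(34,255,255)) if col=="y" else cv2.inRange(hsv,(0,170,90),(6,255,255))|cv2.inRange(hsv,(174,170,90),(180,255,255))
    w=np.zeros_like(m);cv2.circle(w,near,rad,255,-1);m&=w
    n,l,s,c=cv2.connectedComponentsWithStats(m);i=1+np.argmax(s[1:,4]);return c[i],s[i],(l==i)
E
python3 - <<'E'
from h import *
a=cv2.imread("pics/scene0.png")[:,:,::-1].copy();b=cv2.imread("pics/side0.png")[:,:,::-1].copy()
L=[blob(a,"y",(328,216)),blob(b,"y",(241,214))];P=[blob(a,"r",(299,253),20),blob(b,"r",(254,183),15)]
for q in (L,P):
    print([x[0].round(1).tolist()+x[1].tolist() for x in q],tri(q[0][0],q[1][0]))
lid=tri(L[0][0],L[1][0])[0];pad=tri(P[0][0],P[1][0])[0];d=pad-lid
print(np.hypot(d[0],d[1]),"clamp yaw",np.degrees(np.arctan2(d[1],d[0]))+90)
c=np.hstack([cv2.resize(a[180:290,270:370],None,fx=4,fy=4),cv2.resize(b[165:275,205:305],None,fx=4,fy=4)])
cv2.imwrite("pics/crop1.png",c[:,:,::-1])
E
```

```text
[[328.3, 217.4, 316, 204, 26, 28, 591], [241.1, 212.6, 231, 203, 21, 20, 340]] (array([0.58802238, 0.03405727, 0.09554622]), np.float64(0.0005710830774760387))
[[297.3, 252.9, 288, 246, 21, 14, 118], [254.7, 179.1, 244, 169, 21, 21, 232]] (array([ 0.61617577, -0.09033719,  0.1244312 ]), np.float64(9.650096445162372e-05))
0.12754055818438126 clamp yaw 12.75253812037252
```

View pics/crop1.png

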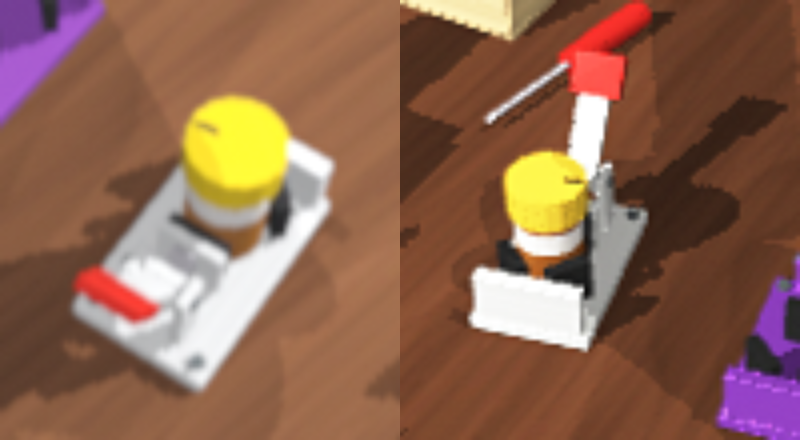

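Scene and side pictures: the aluminium clamp has the yellow lid at scene (328,217) / side (241,213), and its red lever pad at scene (297,253) / side (254,184). The purple and pink clamps are separate. First I'll turn the tool so that the jaws open along the clamp's x.

Call:
carry_out --plan '[[[0,0,0],[0,0,-6.6],0],[[0,0,0],[0,0,-6.6],0],[[0,0,0],[0,0,-6.6],0],[[0,0,0],[0,0,-6.6],0],[[0,0,0],[0,0,-6.6],0],[[0,0,0],[0,0,-6.6],0],[[0,0,0],[0,0,-6.6],80],[[0,0,0],[0,0,-6.6],160],[[0,0,0],[0,0,-6.6],255],[[0,0,0],[0,0,-6.6],255],[[0,0,0],[0,0,-6.6],255],[[0,0,0],[0,0,-6.6],255]]'

```text
time_s: 1.15
tcp_pos: [0.2726, -0.6174, 0.4043]
eef_rot: [180.0, 0.0, -76.7]
contact_force: [-0.4, 0.1, 0.3]
gripper_width: 0.0529
```

```bash
cat >> h.py <<'E'
from scipy.spatial.transform import Rotation as Ro
def to(p,yaw):
    s=r.get_state();T=Ro.from_euler('xyz',s["eef_rot"],degrees=True)
    d=T.inv().apply(np.array(p)-s["tcp_pos"]);G=Ro.from_euler('xyz',[180,0,yaw],degrees=True)
    print("t",round(s["time_s"],2),"tcp",np.round(s["tcp_pos"],4),"rot",np.round(s["eef_rot"],2),"F",np.round(s["contact_force"],1),"M",np.round(s["moment"],2),"w",round(s["gripper_width"],4),"q",np.round(s["joints"],0))
    print("shift",d.round(4),"turn",(T.inv()*G).as_rotvec(degrees=True).round(2))
E
python3 -c "
from h import *
print(tri((297.3,252.9),(254.2,184)))
to([0.63,-0.13,0.40],-77.25)"
```

```text
(array([ 0.61300144, -0.08458097,  0.11110482]), np.float64(0.0034052323275491265))
t 1.15 tcp [ 0.2726 -0.6174  0.4043] rot [ 1.7999e+02  4.0000e-02 -7.6650e+01] F [-0.4  0.1  0.3] M [0.03 0.12 0.04] w 0.0529 q [-50.  21.   1.  -0. -70.  63.]
shift [-0.3917 -0.4603  0.0044] turn [0.01 0.04 0.6 ]
```

Call:
carry_out --plan '[[[-0.0245,-0.0288,0],[0,0,0],255],[[-0.0245,-0.0288,0],[0,0,0],255],[[-0.0245,-0.0288,0],[0,0,0],255],[[-0.0245,-0.0288,0],[0,0,0],255],[[-0.0245,-0.0288,0],[0,0,0],255],[[-0.0245,-0.0288,0],[0,0,0],255],[[-0.0245,-0.0288,0],[0,0,0],255],[[-0.0245,-0.0288,0],[0,0,0],255],[[-0.0245,-0.0288,0],[0,0,0],255],[[-0.0245,-0.0288,0],[0,0,0],255],[[-0.0245,-0.0288,0],[0,0,0],255],[[-0.0245,-0.0288,0],[0,0,0],255]]'

```text
time_s: 2.15
tcp_pos: [0.5438, -0.2514, 0.4047]
eef_rot: [180.0, 0.0, -77.0]
contact_force: [1.1, -0.9, -0.1]
gripper_width: 0.0006
```

Call:
carry_out --plan '[[[-0.0245,-0.0288,0],[0,0,0],255],[[-0.0245,-0.0288,0],[0,0,0],255],[[-0.0245,-0.0288,0],[0,0,0],255],[[-0.0245,-0.0288,0],[0,0,0],255],[[0,0,0],[0,0,0],255],[[0,0,0],[0,0,0],255]]'

```text
time_s: 2.65
tcp_pos: [0.6342, -0.1298, 0.4037]
eef_rot: [179.9, 0.0, -76.8]
contact_force: [-0.5, -0.6, 0.0]
gripper_width: 0.0003
```

```bash
python3 - <<'E'
from h import *
import json
to([0.613,-0.087,0.35],-77.25)
c=r.get_calibration("wrist");im=r.capture("wrist");cv2.imwrite("pics/w1.png",im[:,:,::-1])
json.dump({k:np.array(v).tolist() for k,v in c.items()},open("w1.json","w"))
for n,p in (("lid",[.588,.034,.11]),("pad",[.615,-.086,.118])):
    K,R,t=cam("wrist");q=K@(R@np.array(p)+t);print(n,q[:2]/q[2])
E
```

```text
t 2.65 tcp [ 0.6342 -0.1298  0.4037] rot [ 1.7992e+02  2.0000e-02 -7.6810e+01] F [-0.5 -0.6  0. ] M [-0.05  0.2   0.01] w 0.0003 q [  6.  18.  -3.  -0. -69.   8.]
shift [-0.0465  0.0108  0.0537] turn [0.08 0.02 0.44]
lid [288.91826083 352.19857117]
pad [290.68755508 254.8721622 ]
```

View pics/w1.png

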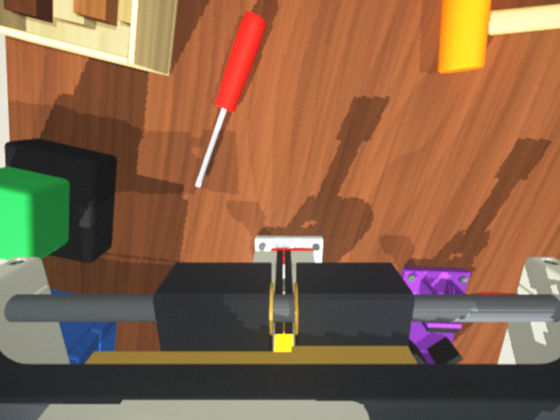

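```bash
python3 - <<'E'
from h import *
import json
c=json.load(open("w1.json"));im=cv2.imread("pics/w1.png")
g=cv2.cvtColor(im,cv2.COLOR_BGR2HSV);m=cv2.inRange(g,(0,0,120),(180,60,255))[225:262,240:340]
cols=np.arange(262,318);rows=[225+np.argmax(m[:,x-240]>0) for x in cols];print(rows[::5])
k=np.polyfit(cols,rows,1);p=[onz("wrist",(x,np.polyval(k,x)),.012,c) for x in(262,317)]
ys=[np.flatnonzero(m[y-225])[[0,-1]]+240 for y in range(240,258,3)];print(ys)
d=p[1]-p[0];print("edge",p,"yaw",np.degrees(np.arctan2(d[1],d[0])))
for y in (242,250): print([onz("wrist",(x,y),.012,c)[:2].round(4) for x in (ys[1][0],ys[1][1]+1)])
E
```

```text
[np.int64(236), np.int64(236), np.int64(236), np.int64(236), np.int64(236), np.int64(236), np.int64(236), np.int64(236), np.int64(236), np.int64(236), np.int64(236), np.int64(236)]
[array([255, 323]), array([255, 323]), array([255, 323]), array([255, 322]), array([255, 322]), array([254, 322])]
edge [array([ 0.64423707, -0.0534136 ,  0.012     ]), array([ 0.57369768, -0.06930831,  0.012     ])] yaw -167.30157509336
[array([ 0.6514, -0.0425]), array([ 0.5625, -0.0632])]
[array([ 0.6491, -0.0311]), array([ 0.5594, -0.052 ])]
```

The wrist view shows the clamp's plate edge level at row 236, columns 255–323. That gives a yaw of 12.7°, which agrees with the line from lid to pad. Next I'll go above the pad.

Call:
carry_out --plan '[[[-0.0158,0.0022,0.0227],[0,0,0.45],255],[[-0.0158,0.0022,0.0227],[0,0,0],255],[[-0.0158,0.0022,0.0227],[0,0,0],255],[[-0.0158,0.0022,0.0227],[0,0,0],255],[[0,0,0],[0,0,0],255],[[0,0,0],[0,0,0],255]]'

```text
time_s: 3.2
tcp_pos: [0.6098, -0.0726, 0.3131]
eef_rot: [179.9, -0.0, -77.4]
contact_force: [0.6, -0.6, -0.4]
gripper_width: 0.0002
```

```bash
python3 -c "
from h import *
to([0.6115,-0.0704,0.313],-77.25)
a=r.capture('scene');b=r.capture('side')
cv2.imwrite('pics/c2.png',np.hstack([cv2.resize(a[160:290,250:380],(390,390)),cv2.resize(b[130:260,190:320],(390,390))])[:,:,::-1])"
```

```text
t 3.2 tcp [ 0.6098 -0.0726  0.3131] rot [179.85  -0.   -77.43] F [ 0.6 -0.6 -0.4] M [-0.04  0.05  0.05] w 0.0002 q [ 11.  19. -14.   0. -57.   1.]
shift [-0.0018 -0.0021  0.0001] turn [ 0.15 -0.   -0.18]
```

View pics/c2.png

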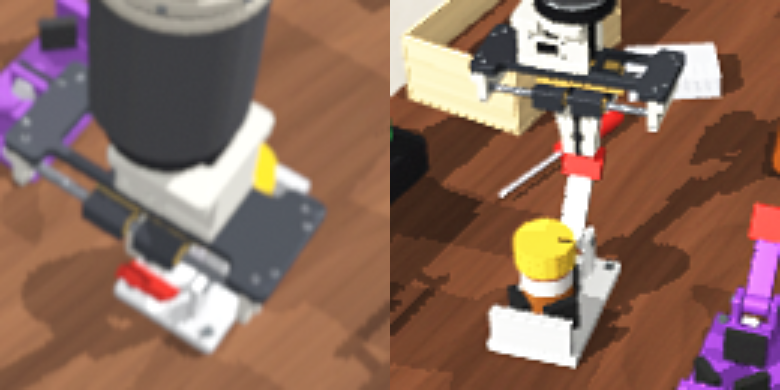

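The fingers are right over the red pad, so I'll press along its arc.

Call:
carry_out --plan '[[[0,0,0.009],[0,0,0],255],[[0,0,0.008],[0,0,0],255],[[0.005,0,0.005],[0,0,0],255],[[0.005,0,0.005],[0,0,0],255],[[0.005,0,0.006],[0,0,0],255],[[0.005,0,0.006],[0,0,0],255],[[0.004,0,0.007],[0,0,0],255],[[0.004,0,0.007],[0,0,0],255]]'

```text
time_s: 3.97
tcp_pos: [0.6169, -0.0997, 0.2601]
eef_rot: [-180.0, 0.0, -77.4]
contact_force: [-0.4, 3.2, 2.0]
gripper_width: 0.0002
```

Call:
carry_out --plan '[[[0.003,0,0.0075],[0,0,0],255],[[0.003,0,0.0075],[0,0,0],255],[[0.0015,0,0.006],[0,0,0],255],[[0.0015,0,0.005],[0,0,0],255],[[0,0,0],[0,0,0],255]]'

```text
time_s: 4.38
tcp_pos: [0.6187, -0.1084, 0.2338]
eef_rot: [179.9, -0.0, -77.4]
contact_force: [-0.7, -0.1, 1.3]
gripper_width: 0.0008
```

```bash
python3 -c "
from h import *
to([0.6202,-0.1084,0.230],-77.25)"
```

```text
t 4.38 tcp [ 0.6187 -0.1084  0.2338] rot [179.92  -0.   -77.44] F [-0.7 -0.1  1.3] M [-0.05  0.41  0.06] w 0.0008 q [  8.  25. -17.   0. -48.   5.]
shift [ 0.0003 -0.0015  0.0038] turn [ 0.08 -0.   -0.19]
```

Tip is at 0.056 m with little force on it. I'll press a bit further to confirm the stop, then rise.

Call:
carry_out --plan '[[[0,0,0.002],[0,0,0],255],[[0,0,0.002],[0,0,0],255],[[0,0,0],[0,0,0],255]]'

```text
time_s: 4.63
tcp_pos: [0.6188, -0.1083, 0.2322]
eef_rot: [-180.0, -0.0, -77.4]
contact_force: [-4.8, 0.2, 12.2]
gripper_width: 0.0004
```

Force rose to 12 N on the stop, so the lever is down. Now I'll rise, open the gripper and go above the lid for a closer look.

Call:
carry_out --plan '[[[0,0,-0.02],[0,0,0],255],[[0,0,-0.04],[0,0,0],255],[[0,0,-0.04],[0,0,0],200],[[0,0,-0.04],[0,0,0],100],[[-0.02,0,-0.03],[0,0,0],0],[[-0.036,0,0],[0,0,0],0],[[-0.036,0,0],[0,0,0],0],[[-0.036,0,0],[0,0,0],0],[[-0.02,-0.002,0],[0,0,0],0],[[0,0,0],[0,0,0],0],[[0,0,0],[0,0,0],0],[[0,0,0],[0,0,0],0]]'

```text
time_s: 5.63
tcp_pos: [0.5885, 0.0368, 0.4011]
eef_rot: [-180.0, -0.0, -77.4]
contact_force: [0.3, -0.6, -0.7]
gripper_width: 0.0617
```

```bash
python3 - <<'E'
from h import *
import json
to([0.5876,0.036,0.40],-77.25)
c=r.get_calibration("wrist");im=r.capture("wrist");cv2.imwrite("pics/w2.png",im[:,:,::-1])
json.dump({k:np.array(v).tolist() for k,v in c.items()},open("w2.json","w"))
b=r.capture("side");a=r.capture("scene");cv2.imwrite("pics/side2.png",b[:,:,::-1]);cv2.imwrite("pics/scene2.png",a[:,:,::-1])
out=np.zeros((420,800,3),np.uint8);out[:,:560]=im;out[:240,560:]=cv2.resize(b[170:260,215:305],(240,240))
cv2.imwrite("pics/v2.png",out[:,:,::-1])
E
```

```text
t 5.63 tcp [0.5885 0.0368 0.4011] rot [-179.98   -0.    -77.39] F [ 0.3 -0.6 -0.7] M [-0.04  0.13 -0.06] w 0.0617 q [ 23.  13. -11.   0. -67. -10.]
shift [0.0006 0.0011 0.0011] turn [-0.02 -0.   -0.14]
```

View pics/v2.png

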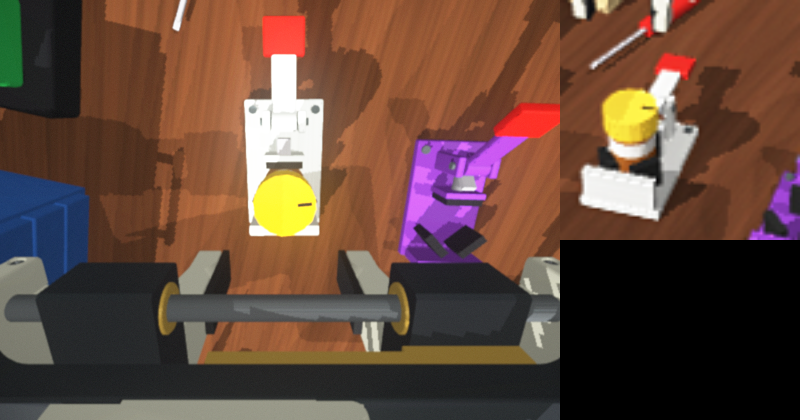

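The lever is down and lies flat, with its pad at (284,36). The lid top is centred near (285,205), and its black mark points right to (310,204).

```bash
cat > lid.py <<'E'
from h import *
def lid(im,c,z,near,name="wrist"):
    b=blob(im,"y",near,60)[2].astype(np.uint8)
    h=cv2.convexHull(np.vstack([k.reshape(-1,2) for k in cv2.findContours(b,0,1)[0]])).reshape(-1,2).astype(float)
    P=np.array([onz(name,p+.0,z,c)[:2] for p in h],np.float32)
    return cv2.minEnclosingCircle(P),P,b
E
python3 - <<'E'
from lid import *
import json
c=json.load(open("w2.json"));im=cv2.imread("pics/w2.png")[:,:,::-1].copy()
C,P,b=lid(im,c,.11,(285,205));print("lid",C,P.min(0),P.max(0))
g=cv2.cvtColor(im,cv2.COLOR_RGB2GRAY);ys,xs=np.nonzero((g[195:215,292:314]<90));print(len(xs),xs.mean()+292,ys.mean()+195,xs.max()+292)
q=onz("wrist",(xs.mean()+292,ys.mean()+195),.11,c);print("mark az",np.degrees(np.arctan2(q[1]-C[0][1],q[0]-C[0][0])))
a=cv2.imread("pics/scene2.png")[:,:,::-1].copy();s=cv2.imread("pics/side2.png")[:,:,::-1].copy()
A=blob(s,"y",(241,214))[1];print("side lid",A)
C2=lid(s,None,.11,(241,212),"side")[0];print(C2)
E
```

```text
lid ((0.5875949859619141, 0.035072293132543564), 0.0320722721517086) [0.55874664 0.00345055] [0.6167692  0.06690321]
7 304.85714285714283 204.42857142857142 310
mark az -168.2438437104717
side lid [231 204  21  19 331]
((0.5797841548919678, 0.04991549625992775), 0.042076654732227325)
```

Call:
carry_out --plan '[[[-0.0007,0.0014,0.02],[0,0,0],0],[[0,0,0.02],[0,0,0],0],[[0,0,0.02],[0,0,0],0],[[0,0,0.025],[0,0,0],0],[[0,0,0.025],[0,0,0],0],[[0,0,0.02],[0,0,0],0],[[0,0,0.013],[0,0,0],0],[[0,0,0],[0,0,0],0],[[0,0,0],[0,0,0],0]]'

```text
time_s: 6.53
tcp_pos: [0.5872, 0.0364, 0.2574]
eef_rot: [179.9, -0.0, -77.5]
contact_force: [0.2, -0.5, 0.9]
gripper_width: 0.0874
```

```bash
python3 - <<'E'
from lid import *
to([0.587,0.0372,0.258],-77.25)
im=r.capture("wrist");cv2.imwrite("pics/w3.png",im[:,:,::-1])
E
```

```text
t 6.53 tcp [0.5872 0.0364 0.2574] rot [ 1.7991e+02 -3.0000e-02 -7.7480e+01] F [ 0.2 -0.5  0.9] M [ 0.05  0.08 -0.03] w 0.0874 q [ 23.  20. -21.   0. -49. -10.]
shift [-0.0008 -0.     -0.0006] turn [ 0.09 -0.03 -0.23]
```

View pics/w3.png

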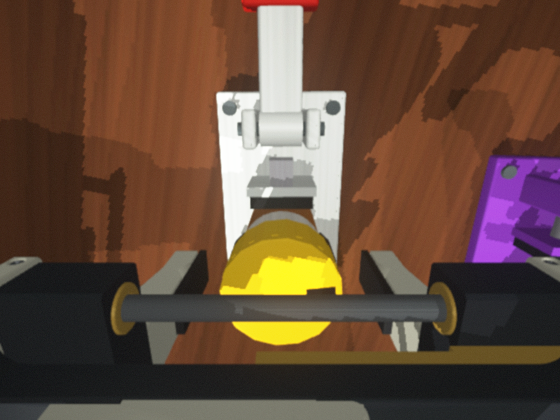

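The lid (columns 221–342, centre 281) is midway between the fingers. I'll close gently first.

Call:
carry_out --plan '[[[-0.0005,0,0],[0,0,0],60],[[0,0,0],[0,0,0],80],[[0,0,0],[0,0,0],100],[[0,0,0],[0,0,0],120],[[0,0,0],[0,0,0],140],[[0,0,0],[0,0,0],160],[[0,0,0],[0,0,0],160],[[0,0,0],[0,0,0],160]]' --grip_force 6

```text
time_s: 7.25
tcp_pos: [0.5875, 0.0379, 0.2584]
eef_rot: [-179.9, -0.0, -77.4]
contact_force: [2.5, 0.4, 2.2]
gripper_width: 0.0582
```

```bash
python3 -c "
from lid import *
to([0.587,0.0372,0.258],-77.25)"
```

```text
t 7.25 tcp [0.5875 0.0379 0.2584] rot [-179.91   -0.    -77.4 ] F [2.5 0.4 2.2] M [ 0.09 -0.71 -0.02] w 0.0582 q [ 23.  20. -21.   0. -49. -10.]
shift [0.0006 0.0006 0.0004] turn [-0.09 -0.   -0.15]
```

Call:
carry_out --plan '[[[0,-0.0004,0],[0,0,0],255],[[0,0,0],[0,0,0],255],[[0,0,0],[0,0,0],255],[[0,0,0],[0,0,0],255]]' --grip_force 58

```text
time_s: 7.58
tcp_pos: [0.5876, 0.0379, 0.2584]
eef_rot: [-179.9, -0.0, -77.4]
contact_force: [1.1, 0.1, 5.4]
gripper_width: 0.0577
```

Call:
carry_out --plan '[[[0,0,0],[0,0,-1.5],255],[[0,0,0],[0,0,-2],255],[[0,0,0],[0,0,-2],255],[[0,0,0],[0,0,-2],255],[[0,0,0],[0,0,-2],255],[[0,0,0],[0,0,-2],255],[[0,0,0],[0,0,0],255]]'

```text
time_s: 8.17
tcp_pos: [0.5873, 0.0377, 0.2583]
eef_rot: [-180.0, 0.0, -65.8]
contact_force: [-1.2, 1.0, 7.0]
gripper_width: 0.0576
```

```bash
python3 - <<'E'
from lid import *
to([0.587,0.0372,0.258],-65.9)
b=r.capture("side");a=r.capture("scene")
cv2.imwrite('pics/c3.png',np.hstack([cv2.resize(a[170:280,270:380],(390,390)),cv2.resize(b[170:260,210:300],(390,390))])[:,:,::-1])
E
```

```text
t 8.17 tcp [0.5873 0.0377 0.2583] rot [-179.98    0.    -65.83] F [-1.2  1.   7. ] M [ 0.15  0.21 -0.19] w 0.0576 q [ 23.  20. -21.  -0. -49.   1.]
shift [0.0003 0.0005 0.0003] turn [-0.02  0.    0.07]
```

View pics/c3.png

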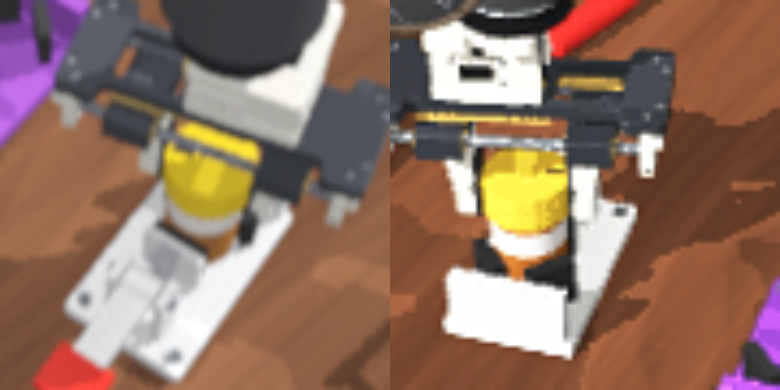

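Call:
carry_out --plan '[[[0,0,0],[0,0,-2],255],[[0,0,0],[0,0,-2.5],255],[[0,0,0],[0,0,-2.5],255],[[0,0,0],[0,0,-2.5],255],[[0,0,0],[0,0,-2.5],255],[[0,0,0],[0,0,-2.5],255],[[0,0,0],[0,0,-2.5],255],[[0,0,0],[0,0,-2.5],255],[[0,0,0],[0,0,-2.5],255],[[0,0,0],[0,0,-2],255],[[0,0,0],[0,0,0],255]]'

```text
time_s: 9.18
tcp_pos: [0.587, 0.0374, 0.2583]
eef_rot: [180.0, 0.0, -41.8]
contact_force: [-1.2, -1.2, 7.0]
gripper_width: 0.0577
```

```bash
python3 - <<'E'
from lid import *
to([0.587,0.0372,0.258],-11.4)
E
```

```text
t 9.18 tcp [0.587  0.0374 0.2583] rot [ 1.7996e+02  1.0000e-02 -4.1820e+01] F [-1.2 -1.2  7. ] M [-0.29  0.71  0.02] w 0.0577 q [ 23.  20. -21.   0. -49.  25.]
shift [0.0001 0.0002 0.0003] turn [ 4.000e-02  2.000e-02 -3.042e+01]
```

Call:
carry_out --plan '[[[0,0,0],[0,0,-2],255],[[0,0,0],[0,0,-2.5],255],[[0,0,0],[0,0,-2.5],255],[[0,0,0],[0,0,-2.5],255],[[0,0,0],[0,0,-2.5],255],[[0,0,0],[0,0,0],255]]'

```text
time_s: 9.68
tcp_pos: [0.587, 0.0373, 0.2586]
eef_rot: [179.9, 0.0, -29.8]
contact_force: [-1.6, -2.0, 11.0]
gripper_width: 0.0577
```

Call:
carry_out --plan '[[[0,0,0],[0,0,-2],255],[[0,0,0],[0,0,-2.5],255],[[0,0,0],[0,0,-2.5],255],[[0,0,0],[0,0,0],255]]'

```text
time_s: 10.02
tcp_pos: [0.5873, 0.0373, 0.26]
eef_rot: [180.0, -0.1, -22.7]
contact_force: [-6.5, -2.2, 19.3]
gripper_width: 0.0575
```

```bash
python3 - <<'E'
from lid import *
to([0.587,0.0372,0.258],-11.4)
im=r.capture("wrist");cv2.imwrite("pics/w4.png",im[:,:,::-1])
E
```

```text
t 10.02 tcp [0.5873 0.0373 0.26  ] rot [ 1.7996e+02 -6.0000e-02 -2.2730e+01] F [-6.5 -2.2 19.3] M [-0.63  2.47  0.08] w 0.0575 q [ 23.  20. -21.   0. -49.  45.]
shift [-0.0002  0.0002  0.002 ] turn [  0.04  -0.05 -11.33]
```

View pics/w4.png

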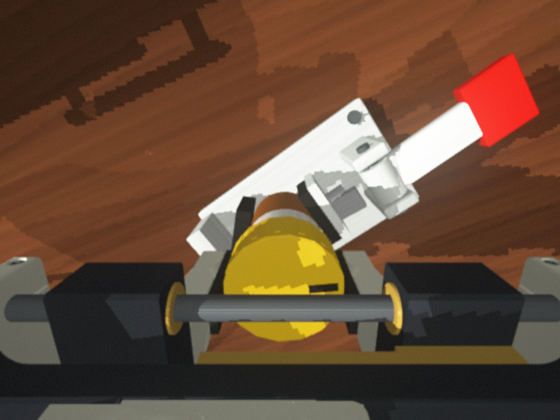

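The mark at (323,288) is where it was in the gripper before, so the lid hasn't slipped. Upward force rose to 19 N and the tool rose 2 mm, so the lugs have let go under the gasket. I'll lift gently and check the force.

Call:
carry_out --plan '[[[0,0,-0.001],[0,0,0],255],[[0,0,-0.001],[0,0,0],255],[[0,0,-0.001],[0,0,0],255],[[0,0,-0.001],[0,0,0],255],[[0,0,0],[0,0,0],255]]'

```text
time_s: 10.48
tcp_pos: [0.5868, 0.0376, 0.2613]
eef_rot: [179.9, 0.1, -22.9]
contact_force: [-1.8, -1.4, -0.6]
gripper_width: 0.0576
```

Call:
carry_out --plan '[[[0,0,-0.003],[0,0,0],255],[[0,0,-0.004],[0,0,0],255],[[0,0,-0.004],[0,0,0],255],[[0,0,-0.004],[0,0,0],255],[[0,0,-0.004],[0,0,0],255],[[0,0,-0.003],[0,0,0],255],[[0,0,-0.001],[0,0,0],255],[[0,0,0],[0,0,0],255],[[0,0,0],[0,0,0],255]]'

```text
time_s: 11.23
tcp_pos: [0.5873, 0.0378, 0.285]
eef_rot: [-180.0, -0.0, -22.9]
contact_force: [-0.6, -1.2, -0.7]
gripper_width: 0.0573
```

```bash
python3 - <<'E'
from lid import *
to([0.587,0.0374,0.283],-22.8)
b=r.capture("side");a=r.capture("scene");w=r.capture("wrist")
o=np.zeros((400,800,3),np.uint8);o[:,:400]=cv2.resize(a[170:280,270:380],(400,400));o[:,400:]=cv2.resize(b[170:260,210:300],(400,400))
o=np.vstack([o,np.zeros((200,800,3),np.uint8)]);o[400:,:400]=cv2.resize(w[150:360],(400,200))
cv2.imwrite('pics/c5.png',o[:,:,::-1])
E
```

```text
t 11.23 tcp [0.5873 0.0378 0.285 ] rot [-1.7999e+02 -1.0000e-02 -2.2920e+01] F [-0.6 -1.2 -0.7] M [-0.08  0.21  0.03] w 0.0573 q [ 23.  18. -19.  -0. -52.  44.]
shift [-0.0001  0.0005  0.002 ] turn [-0.01 -0.01 -0.12]
```

View pics/c5.png

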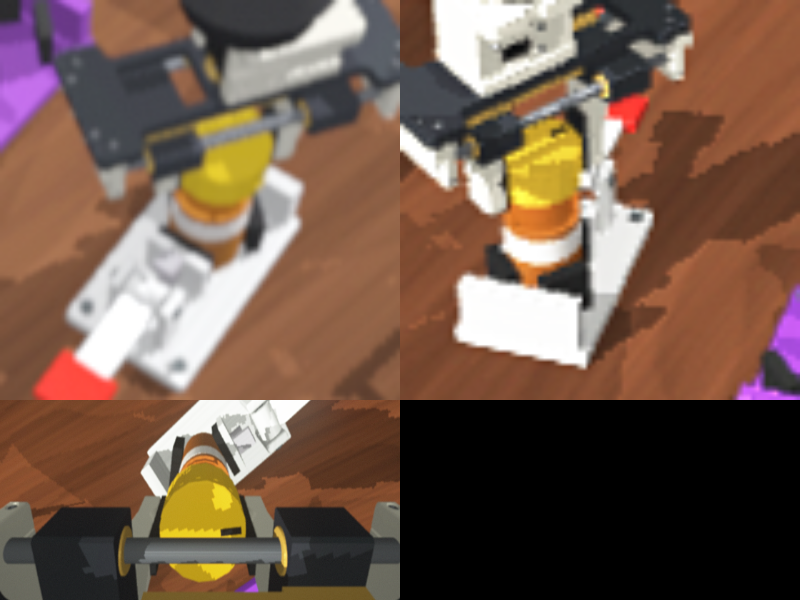

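The lid is level above the jar, about 27 mm up and clear of the neck. The jar is standing in the closed clamp with the lever down, so I'll hand in.

```bash
python3 -c "
from plant import r
r.close_job()"
```

```text
the job is handed in; nothing more can be done
```

The jar is open: the clamp lever is down on its stop, and the gripper holds the lid level just above the jar's mouth. I handed the job in at about 11.4 s.

- **Lever:** I pressed the aluminium clamp's red pad down until the force rose to about 12 N at the stop. It stayed down after I let go, as the later pictures show.
- **Lid:** I gripped it at 58 N and turned it about 55° anticlockwise. The gasket then pushed the tool up 2 mm with about 19 N, which I took as the lugs letting go, and I stopped turning. A gentle lift after that met no resistance. The lid's mark kept its place in the gripper, so the lid did not slip.
- **Last checks:** The lid is about 27 mm above its closed height, which puts its rim roughly 6 mm clear of the neck. The tool is within about 0.1° of vertical. The last pictures show the jar standing clamped and the lever down, and nothing else was touched.
- **Not directly checked:** I did not measure whether the jar turned. The lugs let go between 48° and 55°, close to the largest turn they should need (53°), so any turn of the jar should be small.

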